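# Pack a dismantled display stand, heavy parts lowest

### The job

Pack the three parts of the display stand flat into the pine crate in one stack, heaviest lowest: first the cast-iron foot on the crate's floor, then the wooden block on the iron, then the light plastic cover on top with its open side down. Lower each part in rather than dropping it, let nothing stand above the rim, and leave the crate and the other things on the bench where they are.

Things in the scene. Friction and masses are not known exactly. Their poses are not given: they have to be found in the camera images.
- crate: open-topped pine crate, loose, about 1.5 kg, outside 184 (its x) by 150 (its y) by 72 mm high; inside 160 (x) by 118 (y) by 62 mm deep; walls 12 mm, floor 10 mm thick. Origin at the centre of its underside, z up. The parts fit only with their long axis along the crate's x, either way round; two parts do not fit side by side
- crate_floor (a point): centre of the crate's inner floor, 10 mm above the bench; axes as the crate's
- iron_foot: dark grey cast-iron foot, a flat I-shape (dumbbell outline), 138 mm long (x), 18 mm thick; the two ends are 58 mm wide (y) and 35 mm long, the straight waist between them is 40 mm wide and 70 mm long; 0.75 to 0.95 kg. Origin at the centre of its underside, z up; starts flat on the bench
- wood_block: plain wooden plinth block, 134 (x) by 66 (y) by 18 mm thick, about 0.13 kg. Origin at the centre of its underside, z up; starts flat on the bench
- cover: hollow white plastic cover, 126 (x) by 62 (y) by 20 mm high, 3 mm walls, closed top and open underneath, about 35 g. Origin at the centre of its open underside, z up; starts on the bench with the open side down
- paint_can: paint can, 86 mm across, 100 mm high, bystander; origin at the centre of its underside
- jar: lidded jar, 72 mm across, 110 mm high, bystander; origin at the centre of its underside
- hammer: hammer lying on the bench, bystander; handle towards its -x
- level: red spirit level, 500 (x) by 22 (y) by 50 mm high, on edge, bystander; origin at the centre of its underside
Mind the look-alikes: they are no part of the job. Several things look just like the wood_block: the one meant starts nearest to the robot's base.

How it is judged:
By the outcome, as a careful person would: the job done as asked, in the order asked, and still so for the second after the job is handed in, with the robot touching nothing.
It also fails if it takes over 69 s, if anything falls off the work surface, if the arm or the gripper's body presses on something with over 40 N, if the wrist force passes 120 N, or if a joint passes its speed limit or range.

### The arm

A 6-joint arm with a two-finger parallel gripper is mounted at the origin on the work surface. World frame = base frame: x ahead of the robot, y to its left, z up, the work surface at z = 0. Lengths are in m, angles in degrees, forces in N, time in s.
With the tool pointing down it reaches from about 0.325 to 0.85 m from the base axis. Payload 15.5 kg.
Tool frame: the origin (TCP) lies midway between the tips of the shut fingers; the grasp point (between the pads) lies 19 mm behind it; z points along the fingers, y is the line along which they close (so a half turn about z gives the same grasp; the last joint's range is limited). The gripper opens to 91 mm and grips with 3 to 60 N. Pads are 32 mm wide; open, the fingers measure 118 mm over their backs; the gripper's body (76 mm by 178 mm) begins 60 mm behind the grasp point.
Start: joints at [-81.79, 28.281, 77.091, -0, 74.628, -5.472], TCP at [0.148, -0.607, 0.214] pointing down, gripper open.
Joint ranges: [-166.48, 166.48], [-47.26, 123.95], [12.59, 153.08], [-70.14, 250.14], [6.76, 159.57], [-176.63, 176.63]. Speed limits (degrees/s): [108.29, 108.29, 147.25, 172.46, 172.46, 172.46].

### API

Orientations are given as [roll, pitch, yaw] about the fixed x, y, z axes, in that order (R = Rz(yaw) Ry(pitch) Rx(roll)).
In Python, from plant import robot gives the robot as it stands.
- The arm moves only by the shell command python3 -m inch 'ROWS' [FORCE]. ROWS is JSON, a list of rows, each an object with "claw": the finger opening in cm, from 0 to 9.12; "linear": the shift along the tool's x, y, z in cm, a list of three; "spin": the turn about the tool's z in degrees. A call has 1 to 20 rows; each row is the pose to reach, as a shift and turn from the pose commanded when the call began, along the tool's axes at that moment; what a row does not reach only later rows make up. A row lasts 1/8 s, in which the tool goes at most 62.5 mm and 10.7 degrees, less where a joint would pass 70% of its speed; a pose out of reach is approached as far as the arm can. A call with a gripper value outside its range is refused whole. The fingers move at their own pace and stop on an object; FORCE is the grip in N (left out, the last holds). Time passes only in rows, so rows that repeat a pose let the fingers close. It gives the time, the measured TCP pose, the force, the opening and the grip force at its end, in the units of the state.
- robot.get_obs(): the state, without advancing time (a new reading comes with each control period).
- robot.read_camera(name): name is "scene" or "top" or "wrist"; returns a dict with "image" (400x640x3 uint8, red, green, blue), "range_z" (400x640 float32, m along the optical axis (not along the pixel's ray), 0 where there is no reading), "camera_matrix" (3x3 intrinsics, pixels), "dist" ([k1, k2, p1, p2, k3] as OpenCV has them; the pictures are not rectified), "R" (3x3) and "t" (3): a world point X has camera coordinates R X + t; the wrist camera has in their place "T_tool_cam" (4x4, takes a point from camera to tool coordinates, whose origin is the TCP and whose axes are the flange's). Camera axes: x right, y down, z forward; pixel columns grow to the right and rows downward; lengths in m; the calibration is good to about 2 mm. A picture is of the moment at which its call begins: read the wrist's pose just before it.
- robot.finish_job(): hands the job in; it is judged then, once.
Trained networks look in the newest picture that a camera, given by its name, has taken for a name from the list of things; names that differ only in an ending like _2 or _b are one class to them, and where a whole thing is asked for, a point or a joint stands for the part that bears it (a point fixed in the world has none). Each returns a list of dicts, best first, with "p" (0 to 1); they miss things now and then, are a little off and sometimes report something else, mostly with a low value. They report only what shows in the picture. A call takes as long as a camera call. They do not tell look-alikes from the thing itself.
- robot.recognise(camera, thing): "box" ([left, top, width, height] in pixels, round what is visible of it).
- robot.masks_of(camera, thing): "mask" (400x640 bool, what is visible of it) and "box" ([left, top, width, height] in pixels, round what is visible of it).
- robot.tip_of(camera, thing): "location" ([column, row] in pixels: a listed point, or the origin of a listed thing).
The state is a dict: "time": time; "joints": joint angles; "joint_vel": joint speeds; "joint_efforts": joint torques, N m; "tcp_pos": TCP position; "tcp_rot": TCP orientation; "wrist_force": force on the tool from outside, world axes, zero at the start; "torque": the same for the moment, N m; "gripper_width": finger opening in m; "gripper_force": force on a finger pad.
Only numpy, scipy, OpenCV 4.12 (cv2) and the standard library are available. Lean on these libraries where they do the work, as an engineer would, in place of code of your own. Each camera call takes 0.05 s, during which the arm holds its last target. There are 200 camera calls.

## Working session

There is one attempt and no reset: what is moved stays moved. The work goes in short steps, Python scripts to look and compute and a shell command to move; the robot and the scene stay as the last step left them, time stands still between calls to the robot, and variables do not carry over. Pictures are saved under pics/ and viewed, at most 10 in all, crops included, and the job is handed in when it is done.

```bash
ls; mkdir -p pics; cat > h.py <<'E'
import numpy as np, cv2
from plant import robot
from scipy.spatial.transform import Rotation as Ro
def cloud(c, tool=None):
    """world xyz per pixel (400x640x3), nan where no range"""
    K=np.array(c["camera_matrix"]);d=np.array(c["dist"],float);z=c["range_z"]
    u,v=np.meshgrid(np.arange(640.),np.arange(400.))
    n=cv2.undistortPoints(np.stack([u,v],-1).reshape(-1,1,2),K,d).reshape(400,640,2)
    P=np.dstack([n*z[...,None],z]); P[z<=0]=np.nan
    if "R" in c: return (P-np.array(c["t"]))@np.array(c["R"])
    T=np.array(c["T_tool_cam"]); P=P@T[:3,:3].T+T[:3,3]
    R=Ro.from_euler("xyz",tool["tcp_rot"],degrees=True).as_matrix()
    return P@R.T+np.array(tool["tcp_pos"])
def look(name):
    o=robot.get_obs(); c=robot.read_camera(name); return c,cloud(c,o)
def save(c,f): cv2.imwrite("pics/"+f,cv2.cvtColor(c["image"],cv2.COLOR_RGB2BGR))
def rect(W,m,zlo=None):
    p=W[m&np.isfinite(W[...,2])]
    zt=np.percentile(p[:,2],90); q=p[abs(p[:,2]-zt)<.006]
    (cx,cy),(a,b),ang=cv2.minAreaRect((q[:,:2]*1000).astype(np.float32))
    if a<b: a,b,ang=b,a,ang+90
    return dict(c=(round(cx,1),round(cy,1)),dim=(round(a),round(b)),ang=round((ang+90)%180-90,1),zt=round(zt*1000,1),n=len(q))
E
python3 - <<'E'
from h import *
for cam in("top","scene"):
    c,W=look(cam); save(c,cam+"0.png")
    for t in "crate iron_foot wood_block cover paint_can jar hammer level".split():
        for r in robot.masks_of(cam,t):
            if r["p"]>.25:
                print(cam,t,round(r["p"],2),[int(x) for x in r["box"]],rect(W,r["mask"]) if r["mask"].sum()>30 else "")
print(robot.get_obs())
E
```

```text
pics
top crate 0.74 [216, 195, 55, 60] {'c': (472.4, 250.5), 'dim': (183, 148), 'ang': -13.9, 'zt': np.float64(73.7), 'n': 508}
top iron_foot 0.62 [334, 188, 29, 35] {'c': (541.6, -136.1), 'dim': (137, 56), 'ang': 15.9, 'zt': np.float64(22.4), 'n': 324}
top wood_block 0.9 [368, 143, 38, 31] {'c': (726.5, -283.2), 'dim': (131, 66), 'ang': 46.6, 'zt': np.float64(22.2), 'n': 422}
top wood_block 0.81 [387, 185, 23, 37] {'c': (548.7, -327.4), 'dim': (133, 66), 'ang': -15.9, 'zt': np.float64(22.4), 'n': 425}
top cover 0.91 [301, 197, 23, 34] {'c': (514.0, 8.0), 'dim': (126, 61), 'ang': 23.0, 'zt': np.float64(25.1), 'n': 353}
top paint_can 0.71 [280, 135, 26, 27] {'c': (757.7, 64.7), 'dim': (77, 73), 'ang': 0.1, 'zt': np.float64(103.6), 'n': 295}
top jar 0.54 [339, 140, 19, 21] {'c': (749.3, -136.4), 'dim': (60, 59), 'ang': -44.8, 'zt': np.float64(113.2), 'n': 185}
top hammer 0.93 [439, 147, 26, 66] {'c': (633.1, -525.3), 'dim': (252, 85), 'ang': -0.3, 'zt': np.float64(28.6), 'n': 324}
top level 0.68 [164, 131, 19, 129] {'c': (581.4, 532.9), 'dim': (487, 24), 'ang': -2.8, 'zt': np.float64(5
[... 1627 characters left out ...]
n': 302}
{'time': 0.9, 'joints': array([-8.17878164e+01,  2.82798774e+01,  7.70890830e+01,  2.51055082e-04,
        7.46278252e+01, -5.47034317e+00]), 'joint_vel': array([ 0.01318815,  0.05711559, -0.03200875, -0.01062145, -0.06987042,
        0.00246112]), 'joint_efforts': array([-6.96856805e-03, -8.78693104e+01, -3.82255697e+01,  7.02079665e-02,
        4.42100340e-02, -1.32469881e-05]), 'tcp_pos': array([ 0.14786173, -0.60728378,  0.21394344]), 'tcp_rot': array([1.79996777e+02, 6.54486038e-05, 1.36824602e+01]), 'wrist_force': array([ 0.03075887, -0.41030767, -0.71648755]), 'torque': array([ 0.03964939, -0.00921229, -0.00560921]), 'gripper_force': 0.0, 'gripper_width': 0.09109355618379257}
```

View pics/top0.png

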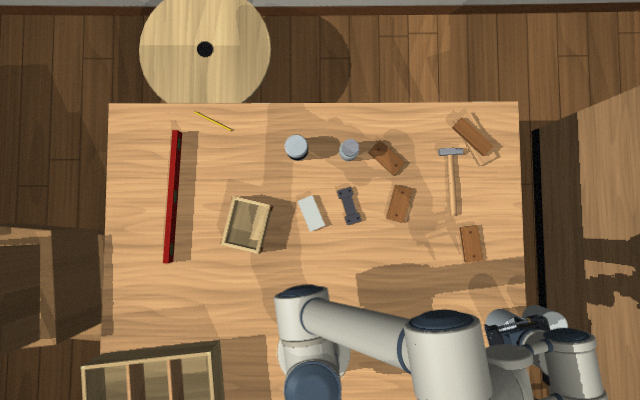

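View pics/scene0.png

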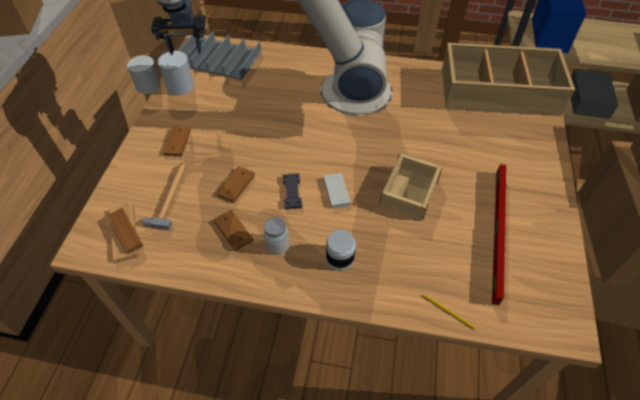

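The top view shows the crate at about pixel (247,224) and, going right from it, the cover (312,213), the iron foot (348,205) and a wood block (399,203). Three more wood blocks sit at (472,243), (387,157) and (473,136). The nearest to the base is the one at world (0.55,-0.327). The scene view agrees: crate at (410,185), iron foot at (292,190), cover at (337,190).

```bash
cat >> h.py <<'E'
def go(x,y,z,yaw):
    """print tool shift (cm) and spin from the present pose to world mm target"""
    o=robot.get_obs(); R=Ro.from_euler("xyz",o["tcp_rot"],degrees=True).as_matrix()
    d=R.T@(np.array([x,y,z])/1000-o["tcp_pos"])*100
    print("t",o["time"],"linear",d.round(2),"spin",round((o["tcp_rot"][2]-yaw+180)%360-180,2),"F",o["wrist_force"].round(1),"w",round(o["gripper_width"]*1000,1),"gf",o["gripper_force"])
E
python3 -c "
from h import *
go(475,-136,220,15.9)"
```

```text
t 0.9 linear [ 42.93 -38.05  -0.61] spin -2.22 F [ 0.  -0.4 -0.7] w 91.1 gf 0.0
```

```bash
python3 -m inch '[{"claw":9,"linear":[10,-9,0],"spin":-1},{"claw":9,"linear":[20,-18,-0.6],"spin":-2},{"claw":9,"linear":[30,-27,-0.6],"spin":-2.2},{"claw":9,"linear":[42.9,-38,-0.6],"spin":-2.2},{"claw":9,"linear":[42.9,-38,-0.6],"spin":-2.2},{"claw":9,"linear":[42.9,-38,-0.6],"spin":-2.2},{"claw":9,"linear":[42.9,-38,-0.6],"spin":-2.2},{"claw":9,"linear":[42.9,-38,-0.6],"spin":-2.2},{"claw":9,"linear":[42.9,-38,-0.6],"spin":-2.2},{"claw":9,"linear":[42.9,-38,-0.6],"spin":-2.2},{"claw":9,"linear":[42.9,-38,-0.6],"spin":-2.2},{"claw":9,"linear":[42.9,-38,-0.6],"spin":-2.2},{"claw":9,"linear":[42.9,-38,-0.6],"spin":-2.2},{"claw":9,"linear":[42.9,-38,-0.6],"spin":-2.2}]' 60
python3 - <<'E'
from h import *
c,W=look("wrist"); save(c,"w1.png"); print(c["T_tool_cam"])
for t in "iron_foot cover wood_block crate".split():
    for r in robot.masks_of("wrist",t):
        if r["p"]>.25: print(t,round(r["p"],2),[int(x) for x in r["box"]],rect(W,r["mask"]))
go(541.6,-136,120,15.9)
E
```

```text
time: 2.65
tcp_pos: [0.4744, -0.1373, 0.22]
tcp_rot: [180.0, 0.0, 15.8]
wrist_force: [0.3, 0.6, 0.4]
gripper_width: 0.0901
gripper_force: 0.0
[[ 4.84419147e-04 -9.68854151e-01 -2.47631581e-01  6.81641781e-02]
 [ 9.99999883e-01  4.68474426e-04  1.23310999e-04 -6.72415055e-04]
 [-3.46131069e-06 -2.47631611e-01  9.68854264e-01 -1.71428656e-01]
 [ 0.00000000e+00  0.00000000e+00  0.00000000e+00  1.00000000e+00]]
iron_foot 0.94 [303, 62, 53, 115] {'c': (542.6, -136.0), 'dim': (135, 58), 'ang': 16.1, 'zt': np.float64(19.7), 'n': 4628}
cover 0.58 [171, 54, 74, 114] {'c': (514.0, 9.2), 'dim': (127, 64), 'ang': 22.6, 'zt': np.float64(21.7), 'n': 5719}
wood_block 0.93 [459, 0, 89, 68] {'c': (711.8, -299.4), 'dim': (89, 68), 'ang': 47.4, 'zt': np.float64(19.5), 'n': 3628}
wood_block 0.77 [427, 103, 103, 113] {'c': (549.1, -326.9), 'dim': (134, 67), 'ang': -15.3, 'zt': np.float64(19.7), 'n': 5486}
crate 0.96 [0, 6, 100, 188] {'c': (463.9, 185.3), 'dim': (194, 67), 'ang': 1.7, 'zt': np.float64(72.4), 'n': 3148}
crate 0.44 [587, 50, 49, 187] {'c': (575.8, -527.5), 'dim': (145, 23), 'ang': 3.1, 'zt': np.float64(26.2), 'n': 1379}
t 2.9 linear [6.45 1.76 9.99] spin -0.03 F [-0.6  0.1 -0.2] w 90.2 gf 0.0
```

View pics/w1.png

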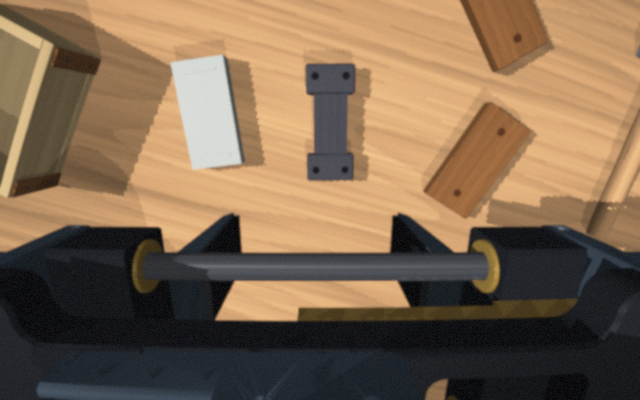

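The wrist view shows the iron foot at pixel (330,120), the cover at (208,112) and the wood block at (480,160), and it agrees with the top-view positions. I'll grasp the iron foot at its waist.

```bash
python3 -m inch '[{"claw":9,"linear":[6.5,1.8,5],"spin":-0.2},{"claw":9,"linear":[6.5,1.8,10],"spin":-0.2},{"claw":9,"linear":[6.5,1.8,15],"spin":-0.2},{"claw":9,"linear":[6.5,1.8,19],"spin":-0.2},{"claw":9,"linear":[6.5,1.8,21],"spin":-0.2},{"claw":9,"linear":[6.5,1.8,21.6],"spin":-0.2},{"claw":9,"linear":[6.5,1.8,21.6],"spin":-0.2},{"claw":3,"linear":[6.5,1.8,21.6],"spin":-0.2},{"claw":3,"linear":[6.5,1.8,21.6],"spin":-0.2},{"claw":3,"linear":[6.5,1.8,21.6],"spin":-0.2},{"claw":3,"linear":[6.5,1.8,21.6],"spin":-0.2},{"claw":3,"linear":[6.5,1.8,21.6],"spin":-0.2},{"claw":3,"linear":[6.5,1.8,21.6],"spin":-0.2}]' 60
```

```text
time: 4.53
tcp_pos: [0.5423, -0.1361, 0.004]
tcp_rot: [180.0, -0.0, 16.1]
wrist_force: [-0.8, -0.1, 1.5]
gripper_width: 0.0399
gripper_force: 60.0
```

```bash
python3 -c "
from h import *
go(400,268,200,-14)"
```

```text
t 4.525 linear [ -2.47 -42.77 -19.61] spin 30.08 F [-0.8 -0.1  1.5] w 39.9 gf 59.99585509300232
```

```bash
python3 -m inch '[{"claw":3,"linear":[0,0,-1],"spin":0},{"claw":3,"linear":[0,0,-4],"spin":0},{"claw":3,"linear":[0,0,-9],"spin":0},{"claw":3,"linear":[0,-3,-14],"spin":0},{"claw":3,"linear":[-1,-8,-18],"spin":5},{"claw":3,"linear":[-1,-13,-19.6],"spin":10},{"claw":3,"linear":[-1,-18,-19.6],"spin":15},{"claw":3,"linear":[-2,-23,-19.6],"spin":20},{"claw":3,"linear":[-2,-28,-19.6],"spin":25},{"claw":3,"linear":[-2.5,-33,-19.6],"spin":30},{"claw":3,"linear":[-2.5,-37,-19.6],"spin":30},{"claw":3,"linear":[-2.5,-41,-19.6],"spin":30},{"claw":3,"linear":[-2.5,-42.8,-19.6],"spin":30},{"claw":3,"linear":[-2.5,-42.8,-19.6],"spin":30},{"claw":3,"linear":[-2.5,-42.8,-19.6],"spin":30},{"claw":3,"linear":[-2.5,-42.8,-19.6],"spin":30}]' 60
python3 - <<'E'
from h import *
c,W=look("wrist"); save(c,"w2.png")
for t in "crate iron_foot".split():
    for r in robot.masks_of("wrist",t):
        if r["p"]>.25: print(t,round(r["p"],2),[int(x) for x in r["box"]],rect(W,r["mask"]))
go(472.4,250.5,200,-14)
E
```

```text
time: 6.52
tcp_pos: [0.3998, 0.2674, 0.1999]
tcp_rot: [180.0, 0.0, -14.0]
wrist_force: [0.2, -0.0, -8.9]
gripper_width: 0.0395
gripper_force: 60.0
crate 0.79 [232, 10, 167, 193] {'c': (472.5, 248.3), 'dim': (184, 149), 'ang': -13.5, 'zt': np.float64(73.0), 'n': 7884}
crate 0.26 [0, 0, 129, 291] {'c': (497.7, 537.3), 'dim': (334, 24), 'ang': -3.0, 'zt': np.float64(50.8), 'n': 5133}
iron_foot 0.69 [258, 118, 115, 188] {'c': (414.6, 263.8), 'dim': (107, 58), 'ang': -13.8, 'zt': np.float64(215.4), 'n': 13831}
t 6.675 linear [ 7.46 -0.08 -0.  ] spin 0.03 F [-0.1 -0.  -9.7] w 39.3 gf 59.99193549156189
```

View pics/w2.png

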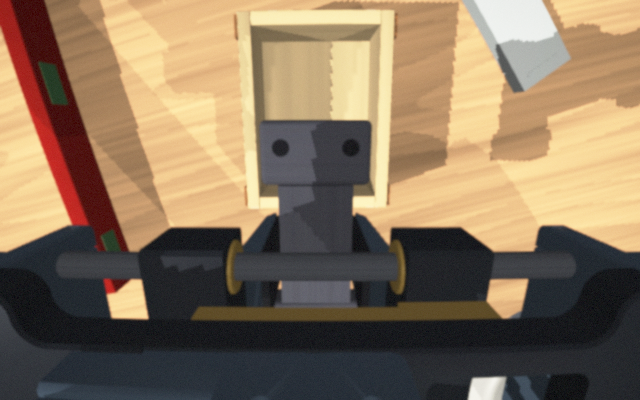

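The wrist view shows an empty crate at pixel (316,110), with the iron foot held straight at (315,150). The crate's centre is at about (472.5,249), yaw -13.7.

```bash
python3 -m inch '[{"claw":3,"linear":[4,0.1,0],"spin":-0.3},{"claw":3,"linear":[7.5,0.1,2],"spin":-0.3},{"claw":3,"linear":[7.5,0.1,6],"spin":-0.3},{"claw":3,"linear":[7.5,0.1,10],"spin":-0.3},{"claw":3,"linear":[7.5,0.1,14],"spin":-0.3},{"claw":3,"linear":[7.5,0.1,16.5],"spin":-0.3},{"claw":3,"linear":[7.5,0.1,17.8],"spin":-0.3},{"claw":3,"linear":[7.5,0.1,18.3],"spin":-0.3},{"claw":3,"linear":[7.5,0.1,18.5],"spin":-0.3},{"claw":3,"linear":[7.5,0.1,18.55],"spin":-0.3},{"claw":3,"linear":[7.5,0.1,18.55],"spin":-0.3}]' 60
```

```text
time: 8.05
tcp_pos: [0.4725, 0.2494, 0.015]
tcp_rot: [-180.0, -0.0, -13.6]
wrist_force: [0.1, 0.2, -9.4]
gripper_width: 0.0395
gripper_force: 60.0
```

```bash
python3 -m inch '[{"claw":3,"linear":[0,0,0.04],"spin":0},{"claw":3,"linear":[0,0,0.08],"spin":0},{"claw":3,"linear":[0,0,0.08],"spin":0}]' 60
```

```text
time: 8.43
tcp_pos: [0.4723, 0.2493, 0.014]
tcp_rot: [-180.0, -0.0, -13.6]
wrist_force: [-0.7, -1.3, 1.3]
gripper_width: 0.0395
gripper_force: 60.0
```

```bash
python3 -m inch '[{"claw":5,"linear":[0,0,0],"spin":0},{"claw":6,"linear":[0,0,0],"spin":0},{"claw":6,"linear":[0,0,0],"spin":0},{"claw":6,"linear":[0,0,0],"spin":0},{"claw":6,"linear":[0,0,-1],"spin":0},{"claw":6,"linear":[0,0,-4],"spin":0},{"claw":6,"linear":[0,0,-9],"spin":0},{"claw":9,"linear":[0,0,-14],"spin":0},{"claw":9,"linear":[-3,0,-18],"spin":0},{"claw":9,"linear":[-7,0,-18.5],"spin":0},{"claw":9,"linear":[-7,0,-18.5],"spin":0},{"claw":9,"linear":[-7,0,-18.5],"spin":0}]' 30
python3 - <<'E'
from h import *
c,W=look("wrist"); save(c,"w3.png")
for t in "crate iron_foot".split():
    for r in robot.masks_of("wrist",t):
        if r["p"]>.25: print(t,round(r["p"],2),[int(x) for x in r["box"]],rect(W,r["mask"]))
go(549,-327,200,-15.5)
go(549,-327,5,-15.5)
E
```

```text
time: 9.93
tcp_pos: [0.4045, 0.2658, 0.1991]
tcp_rot: [-180.0, -0.0, -13.6]
wrist_force: [-0.3, 0.3, -0.4]
gripper_width: 0.0901
gripper_force: 0.0
crate 0.93 [232, 15, 166, 197] {'c': (472.3, 248.6), 'dim': (184, 149), 'ang': -13.4, 'zt': np.float64(73.0), 'n': 8792}
iron_foot 0.85 [288, 53, 58, 128] {'c': (472.1, 248.9), 'dim': (137, 58), 'ang': -13.7, 'zt': np.float64(29.7), 'n': 5573}
t 10.075 linear [28.   54.18 -0.15] spin 1.85 F [0.5 0.7 0.4] w 90.0 gf 0.0
t 10.075 linear [28.   54.17 19.35] spin 1.85 F [0.5 0.7 0.4] w 90.0 gf 0.0
```

View pics/w3.png

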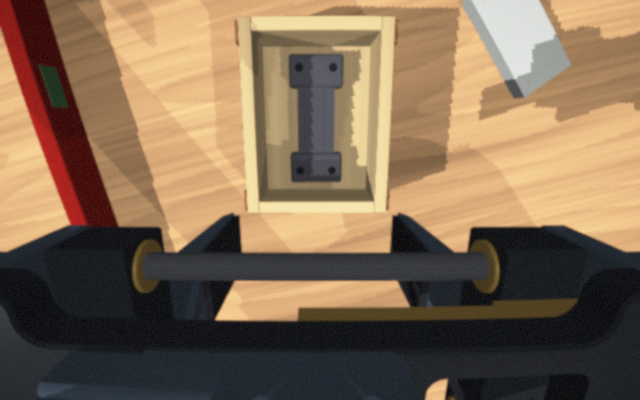

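The picture shows the iron foot flat and centred in the crate at pixel (316,117). The wood block is next.

```bash
python3 -m inch '[{"claw":9,"linear":[3,5,0],"spin":0.5},{"claw":9,"linear":[6,11,0],"spin":1},{"claw":9,"linear":[9,17,0],"spin":1.8},{"claw":9,"linear":[12,23,0],"spin":1.8},{"claw":9,"linear":[15,29,0],"spin":1.8},{"claw":9,"linear":[18,35,0],"spin":1.8},{"claw":9,"linear":[21,41,0],"spin":1.8},{"claw":9,"linear":[24,47,0],"spin":1.8},{"claw":9,"linear":[27,52,0],"spin":1.8},{"claw":9,"linear":[28,54.2,0],"spin":1.8},{"claw":9,"linear":[28,54.2,4],"spin":1.8},{"claw":9,"linear":[28,54.2,9],"spin":1.8},{"claw":9,"linear":[28,54.2,13],"spin":1.8},{"claw":9,"linear":[28,54.2,13],"spin":1.8},{"claw":9,"linear":[28,54.2,13],"spin":1.8}]' 30
python3 - <<'E'
from h import *
c,W=look("wrist")
for t in ["wood_block"]:
    for r in robot.masks_of("wrist",t):
        if r["p"]>.25: print(t,round(r["p"],2),[int(x) for x in r["box"]],rect(W,r["mask"]))
go(549,-327,4,-15.5)
E
```

```text
time: 11.95
tcp_pos: [0.5494, -0.3277, 0.0699]
tcp_rot: [180.0, -0.1, -15.4]
wrist_force: [-1.5, -0.7, 0.2]
gripper_width: 0.0904
gripper_force: 0.0
wood_block 0.77 [593, 218, 46, 30] {'c': (456.7, -571.6), 'dim': (31, 20), 'ang': 76.9, 'zt': np.float64(19.3), 'n': 546}
wood_block 0.73 [273, 121, 89, 168] {'c': (548.8, -327.1), 'dim': (133, 66), 'ang': -15.6, 'zt': np.float64(19.5), 'n': 11793}
t 12.05 linear [-0.11 -0.07  6.65] spin 0.08 F [ 0.4 -0.3  0.5] w 90.0 gf 0.0
```

```bash
python3 -m inch '[{"claw":9,"linear":[-0.1,-0.1,3],"spin":0.1},{"claw":9,"linear":[-0.1,-0.1,5.5],"spin":0.1},{"claw":9,"linear":[-0.1,-0.1,6.5],"spin":0.1},{"claw":9,"linear":[-0.1,-0.1,6.6],"spin":0.1},{"claw":9,"linear":[-0.1,-0.1,6.6],"spin":0.1},{"claw":5.5,"linear":[-0.1,-0.1,6.6],"spin":0.1},{"claw":5.5,"linear":[-0.1,-0.1,6.6],"spin":0.1},{"claw":5.5,"linear":[-0.1,-0.1,6.6],"spin":0.1},{"claw":5.5,"linear":[-0.1,-0.1,6.6],"spin":0.1},{"claw":5.5,"linear":[-0.1,-0.1,6.6],"spin":0.1}]' 25
python3 -c "
from h import *
go(472.2,248.9,150,-13.6)"
```

```text
time: 13.3
tcp_pos: [0.5481, -0.3259, 0.0029]
tcp_rot: [180.0, -0.0, -15.5]
wrist_force: [-1.1, 0.9, 5.9]
gripper_width: 0.0661
gripper_force: 25.0
t 13.3 linear [-22.69 -53.35 -14.73] spin -1.92 F [-1.1  0.9  5.9] w 66.1 gf 25.000943541526794
```

```bash
python3 -m inch '[{"claw":5.5,"linear":[0,0,-1],"spin":0},{"claw":5.5,"linear":[0,0,-4],"spin":0},{"claw":5.5,"linear":[0,0,-9],"spin":0},{"claw":5.5,"linear":[-1,-3,-13],"spin":0},{"claw":5.5,"linear":[-3,-8,-15],"spin":-1},{"claw":5.5,"linear":[-6,-14,-15],"spin":-1.9},{"claw":5.5,"linear":[-8.5,-20,-15],"spin":-1.9},{"claw":5.5,"linear":[-11,-26,-15],"spin":-1.9},{"claw":5.5,"linear":[-13.6,-32,-15],"spin":-1.9},{"claw":5.5,"linear":[-16.2,-38,-15],"spin":-1.9},{"claw":5.5,"linear":[-18.7,-44,-15],"spin":-1.9},{"claw":5.5,"linear":[-21,-49,-15],"spin":-1.9},{"claw":5.5,"linear":[-22.5,-52.5,-15],"spin":-1.9},{"claw":5.5,"linear":[-22.7,-53.3,-15],"spin":-1.9},{"claw":5.5,"linear":[-22.7,-53.3,-15],"spin":-1.9},{"claw":5.5,"linear":[-22.7,-53.3,-15],"spin":-1.9}]' 25
python3 - <<'E'
from h import *
c,W=look("wrist"); save(c,"w4.png")
for t in ["wood_block","crate"]:
    for r in robot.masks_of("wrist",t):
        if r["p"]>.25: print(t,round(r["p"],2),[int(x) for x in r["box"]],rect(W,r["mask"]))
go(472.2,248.9,31,-13.6)
E
```

```text
time: 15.3
tcp_pos: [0.472, 0.2474, 0.1527]
tcp_rot: [180.0, 0.0, -13.7]
wrist_force: [-0.3, -0.7, -2.5]
gripper_width: 0.0658
gripper_force: 25.0
wood_block 0.97 [254, 120, 126, 186] {'c': (486.6, 243.8), 'dim': (106, 67), 'ang': -13.7, 'zt': np.float64(169.3), 'n': 18868}
crate 0.72 [221, 94, 185, 203] {'c': (472.6, 248.2), 'dim': (183, 149), 'ang': -13.3, 'zt': np.float64(73.4), 'n': 6520}
t 15.45 linear [-0.02 -0.14 12.17] spin -0.1 F [-0.8  0.1 -0.6] w 65.4 gf 24.999848306179047
```

View pics/w4.png

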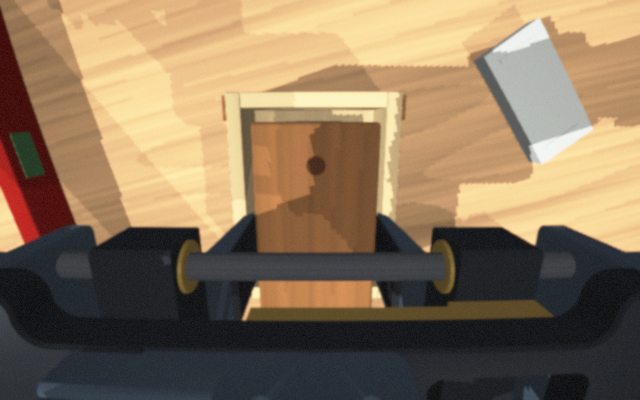

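The wood block is level and centred over the crate at pixel (315,190). I'll lower it now.

```bash
python3 -m inch '[{"claw":5.5,"linear":[0,-0.1,3],"spin":-0.1},{"claw":5.5,"linear":[0,-0.1,6],"spin":-0.1},{"claw":5.5,"linear":[0,-0.1,9],"spin":-0.1},{"claw":5.5,"linear":[0,-0.1,11],"spin":-0.1},{"claw":5.5,"linear":[0,-0.1,11.7],"spin":-0.1},{"claw":5.5,"linear":[0,-0.1,12],"spin":-0.1},{"claw":5.5,"linear":[0,-0.1,12.1],"spin":-0.1},{"claw":5.5,"linear":[0,-0.1,12.1],"spin":-0.1}]' 25
python3 -c "
from h import *
go(472.2,248.9,31,-13.6)"
```

```text
time: 16.45
tcp_pos: [0.4724, 0.2496, 0.0322]
tcp_rot: [-180.0, -0.0, -13.5]
wrist_force: [-0.0, 0.2, -1.3]
gripper_width: 0.0658
gripper_force: 25.0
t 16.45 linear [-0.    0.08  0.12] spin 0.08 F [-0.   0.2 -1.3] w 65.8 gf 24.99979555606842
```

```bash
python3 -m inch '[{"claw":5.5,"linear":[0,0,0.05],"spin":0},{"claw":5.5,"linear":[0,0,0.1],"spin":0},{"claw":5.5,"linear":[0,0,0.12],"spin":0},{"claw":5.5,"linear":[0,0,0.12],"spin":0}]' 25
```

```text
time: 16.95
tcp_pos: [0.4722, 0.2496, 0.0309]
tcp_rot: [-180.0, -0.0, -13.5]
wrist_force: [-1.9, -0.9, 8.4]
gripper_width: 0.0657
gripper_force: 25.0
```

```bash
python3 -m inch '[{"claw":7.4,"linear":[0,0,-0.05],"spin":0},{"claw":7.4,"linear":[0,0,-0.05],"spin":0},{"claw":7.4,"linear":[0,0,-0.05],"spin":0},{"claw":7.4,"linear":[0,0,-1],"spin":0},{"claw":7.4,"linear":[0,0,-4],"spin":0},{"claw":7.4,"linear":[0,0,-9],"spin":0},{"claw":9,"linear":[0,0,-13],"spin":0},{"claw":9,"linear":[-3,0,-16.8],"spin":0},{"claw":9,"linear":[-7,0,-16.8],"spin":0},{"claw":9,"linear":[-7,0,-16.8],"spin":0},{"claw":9,"linear":[-7,0,-16.8],"spin":0}]' 25
python3 - <<'E'
from h import *
c,W=look("wrist"); save(c,"w5.png")
for t in "crate wood_block cover".split():
    for r in robot.masks_of("wrist",t):
        if r["p"]>.25: print(t,round(r["p"],2),[int(x) for x in r["box"]],rect(W,r["mask"]))
go(514,8.5,70,22.7)
E
```

```text
time: 18.32
tcp_pos: [0.4044, 0.266, 0.1989]
tcp_rot: [-180.0, -0.0, -13.5]
wrist_force: [0.3, -0.3, 0.6]
gripper_width: 0.0902
gripper_force: 0.0
crate 0.57 [233, 17, 166, 194] {'c': (472.5, 248.7), 'dim': (184, 150), 'ang': -13.2, 'zt': np.float64(73.1), 'n': 8804}
wood_block 0.69 [286, 48, 62, 132] {'c': (473.6, 248.9), 'dim': (132, 67), 'ang': -13.3, 'zt': np.float64(47.6), 'n': 8234}
cover 0.68 [466, 1, 104, 96] {'c': (511.9, 9.3), 'dim': (124, 64), 'ang': 23.0, 'zt': np.float64(21.7), 'n': 5583}
t 18.525 linear [16.66 22.44 12.83] spin -36.25 F [-0.4  0.2  0.3] w 90.1 gf 0.0
```

View pics/w5.png

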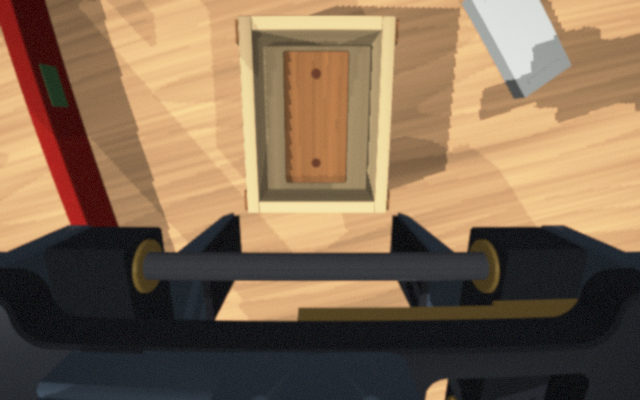

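The wood block lies flat on the iron at pixel (316,116), top at about 46 mm, and the crate hasn't moved. The cover is next.

```bash
python3 -m inch '[{"claw":9,"linear":[3,4,0],"spin":-7},{"claw":9,"linear":[6.5,9,0],"spin":-15},{"claw":9,"linear":[10,14,0],"spin":-22},{"claw":9,"linear":[14,19,2],"spin":-30},{"claw":9,"linear":[16.7,22.4,6],"spin":-36.2},{"claw":9,"linear":[16.7,22.4,10],"spin":-36.2},{"claw":9,"linear":[16.7,22.4,12.8],"spin":-36.2},{"claw":9,"linear":[16.7,22.4,12.8],"spin":-36.2},{"claw":9,"linear":[16.7,22.4,12.8],"spin":-36.2}]' 6
python3 - <<'E'
from h import *
c,W=look("wrist")
for r in robot.masks_of("wrist","cover"):
    if r["p"]>.25: print(round(r["p"],2),[int(x) for x in r["box"]],rect(W,r["mask"]))
go(514,8.5,4,22.7)
E
```

```text
time: 19.65
tcp_pos: [0.5147, 0.0089, 0.0712]
tcp_rot: [180.0, -0.0, 22.7]
wrist_force: [-0.1, -0.2, -0.6]
gripper_width: 0.0899
gripper_force: 0.0
0.76 [275, 126, 83, 157] {'c': (513.9, 9.3), 'dim': (126, 62), 'ang': 22.5, 'zt': np.float64(21.6), 'n': 10480}
t 19.75 linear [-0.12  0.01  6.76] spin -0.01 F [ 0.4 -0.7  0.4] w 90.0 gf 0.0
```

```bash
python3 -m inch '[{"claw":9,"linear":[-0.1,-0.1,3],"spin":0.1},{"claw":9,"linear":[-0.1,-0.1,5.5],"spin":0.1},{"claw":9,"linear":[-0.1,-0.1,6.5],"spin":0.1},{"claw":9,"linear":[-0.1,-0.1,6.65],"spin":0.1},{"claw":9,"linear":[-0.1,-0.1,6.65],"spin":0.1},{"claw":5.2,"linear":[-0.1,-0.1,6.65],"spin":0.1},{"claw":5.2,"linear":[-0.1,-0.1,6.65],"spin":0.1},{"claw":5.2,"linear":[-0.1,-0.1,6.65],"spin":0.1},{"claw":5.2,"linear":[-0.1,-0.1,6.65],"spin":0.1},{"claw":5.2,"linear":[-0.1,-0.1,6.65],"spin":0.1}]' 6
python3 -c "
from h import *
go(472.6,248.9,160,-13.4)"
```

```text
time: 21.0
tcp_pos: [0.5129, 0.0096, 0.0041]
tcp_rot: [180.0, -0.0, 22.6]
wrist_force: [-1.5, 0.3, 6.5]
gripper_width: 0.0618
gripper_force: 6.0
t 21.0 linear [  5.48 -23.64 -15.59] spin 35.98 F [-1.5  0.3  6.5] w 61.8 gf 6.0001980140805244
```

```bash
python3 -m inch '[{"claw":5.2,"linear":[0,0,-1],"spin":0},{"claw":5.2,"linear":[0,0,-4],"spin":0},{"claw":5.2,"linear":[0,0,-8],"spin":0},{"claw":5.2,"linear":[0,-1,-12],"spin":4},{"claw":5.2,"linear":[1,-4,-15.6],"spin":10},{"claw":5.2,"linear":[2,-8,-15.6],"spin":16},{"claw":5.2,"linear":[3,-12,-15.6],"spin":22},{"claw":5.2,"linear":[4,-16,-15.6],"spin":28},{"claw":5.2,"linear":[5,-20,-15.6],"spin":33},{"claw":5.2,"linear":[5.5,-23,-15.6],"spin":36},{"claw":5.2,"linear":[5.5,-23.6,-15.6],"spin":36},{"claw":5.2,"linear":[5.5,-23.6,-15.6],"spin":36},{"claw":5.2,"linear":[5.5,-23.6,-15.6],"spin":36}]' 6
python3 - <<'E'
from h import *
c,W=look("wrist"); save(c,"w6.png")
for t in ["cover","crate"]:
    for r in robot.masks_of("wrist",t):
        if r["p"]>.25: print(t,round(r["p"],2),[int(x) for x in r["box"]],rect(W,r["mask"]))
go(472.6,248.9,50.1,-13.4)
E
```

```text
time: 22.62
tcp_pos: [0.4731, 0.2477, 0.1601]
tcp_rot: [180.0, -0.0, -13.4]
wrist_force: [-0.1, 0.4, 0.1]
gripper_width: 0.0622
gripper_force: 6.0
cover 0.98 [257, 126, 121, 180] {'c': (485.6, 244.3), 'dim': (101, 63), 'ang': -13.4, 'zt': np.float64(177.5), 'n': 17199}
cover 0.63 [222, 93, 181, 199] {'c': (472.0, 248.7), 'dim': (183, 149), 'ang': -13.4, 'zt': np.float64(73.3), 'n': 6072}
crate 0.73 [222, 96, 183, 200] {'c': (471.7, 248.8), 'dim': (184, 149), 'ang': -13.4, 'zt': np.float64(73.3), 'n': 6080}
t 22.775 linear [-0.07 -0.09 10.99] spin -0.06 F [-0.2  0.2 -0.2] w 61.7 gf 5.999964941293001
```

View pics/w6.png

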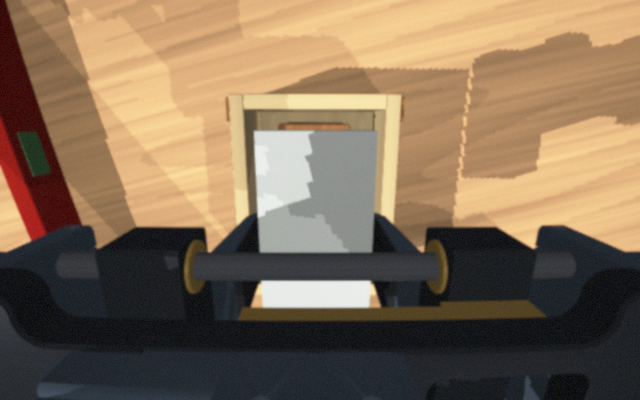

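The cover is held level over the crate at pixel (315,190). I'll lower it gently.

```bash
python3 -m inch '[{"claw":5.2,"linear":[0,-0.1,3],"spin":0},{"claw":5.2,"linear":[0,-0.1,6],"spin":0},{"claw":5.2,"linear":[0,-0.1,8.5],"spin":0},{"claw":5.2,"linear":[0,-0.1,10],"spin":0},{"claw":5.2,"linear":[0,-0.1,10.6],"spin":0},{"claw":5.2,"linear":[0,-0.1,10.8],"spin":0},{"claw":5.2,"linear":[0,-0.1,10.9],"spin":0},{"claw":5.2,"linear":[0,-0.1,10.9],"spin":0},{"claw":5.2,"linear":[0,-0.1,10.9],"spin":0}]' 6
```

```text
time: 23.9
tcp_pos: [0.4733, 0.2497, 0.0512]
tcp_rot: [-180.0, -0.0, -13.4]
wrist_force: [0.1, 0.4, 0.1]
gripper_width: 0.0619
gripper_force: 6.0
```

```bash
python3 -m inch '[{"claw":5.2,"linear":[0,0,0.05],"spin":0},{"claw":5.2,"linear":[0,0,0.1],"spin":0},{"claw":5.2,"linear":[0,0,0.12],"spin":0},{"claw":5.2,"linear":[0,0,0.12],"spin":0}]' 6
```

```text
time: 24.4
tcp_pos: [0.4732, 0.2496, 0.05]
tcp_rot: [-180.0, -0.0, -13.4]
wrist_force: [-1.7, -0.4, 6.7]
gripper_width: 0.0616
gripper_force: 6.0
```

Contact, 6.7 N. I'll release and retreat.

```bash
python3 -m inch '[{"claw":7.2,"linear":[0,0,-0.03],"spin":0},{"claw":7.2,"linear":[0,0,-0.03],"spin":0},{"claw":7.2,"linear":[0,0,-0.03],"spin":0},{"claw":7.2,"linear":[0,0,-0.5],"spin":0},{"claw":7.2,"linear":[0,0,-2],"spin":0},{"claw":7.2,"linear":[0,0,-6],"spin":0},{"claw":7.2,"linear":[0,0,-11],"spin":0},{"claw":9,"linear":[-3,0,-15],"spin":0},{"claw":9,"linear":[-7,0,-15],"spin":0},{"claw":9,"linear":[-7,0,-15],"spin":0},{"claw":9,"linear":[-7,0,-15],"spin":0},{"claw":9,"linear":[-7,0,-15],"spin":0}]' 6
python3 - <<'E'
from h import *
c,W=look("wrist"); save(c,"w7.png")
for t in "crate cover".split():
    for r in robot.masks_of("wrist",t):
        if r["p"]>.25: print(t,round(r["p"],2),[int(x) for x in r["box"]],rect(W,r["mask"]))
go(472.6,248.9,50.1,-13.4)
E
```

```text
time: 25.9
tcp_pos: [0.4057, 0.2657, 0.1999]
tcp_rot: [-180.0, -0.0, -13.4]
wrist_force: [0.1, 0.5, -0.5]
gripper_width: 0.0896
gripper_force: 0.0
crate 0.88 [233, 19, 166, 193] {'c': (472.3, 248.6), 'dim': (183, 150), 'ang': -13.3, 'zt': np.float64(73.1), 'n': 8742}
cover 0.64 [285, 49, 66, 132] {'c': (474.1, 249.1), 'dim': (125, 63), 'ang': -13.3, 'zt': np.float64(67.7), 'n': 8402}
t 26.05 linear [ 6.92  0.06 14.94] spin -0.05 F [ 0.1 -0.5 -0.5] w 90.1 gf 0.0
```

View pics/w7.png

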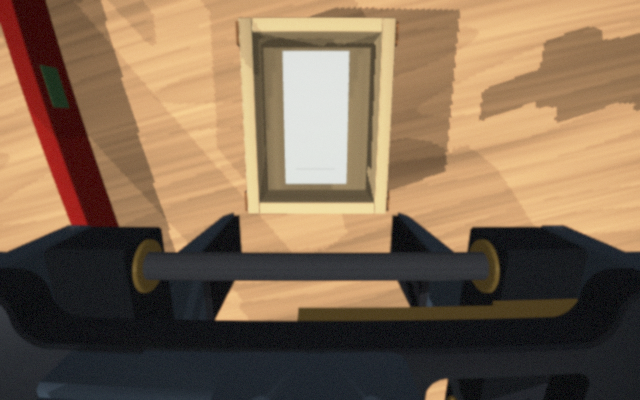

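The cover sits flat on the stack at pixel (316,117). Its top measures about 67 mm against a rim of about 73 mm, and the crate is where it started.

```bash
python3 -c "
from plant import robot
print(robot.finish_job())"
```

```text
the job is handed in; nothing more can be done
None
```

The iron foot, wood block and cover (open side down) are stacked flat in the crate in that order, all below the rim with the crate unmoved, and I handed the job in at about 26 s of the 69 s.

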